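# Centre the egg cup on its stand

### The arm

A 6-joint arm with a two-finger parallel gripper is mounted at the origin on a cart in front of the work surface, level with it; the furniture and walls round the work are solid. World frame = base frame: x ahead of the robot, y to its left, z up, the work surface at z = 0. Lengths are in m, angles in rad, forces in N, time in s.
With the tool pointing down it reaches from about 0.35 to 0.975 m from the base axis. Payload 4.9 kg.
Tool frame: the origin (TCP) lies midway between the tips of the shut fingers; the grasp point (between the pads) lies 19 mm behind it (robot.tcp_to_grasp is the distance from the TCP to the grasp point, in m); y points along the fingers, z is the direction in which the jaws open and shut, and the axes are right-handed (so a half turn about y gives the same grasp; the last joint's range is limited). The gripper opens to 85 mm and grips with 20 to 120 N. Pads are 22 mm wide; open, the fingers measure 114 mm over their backs; the gripper's body (76 mm by 85 mm) begins 54 mm behind the grasp point. The pads swing forward as they close: fully open they stand 13 mm farther back than shut.
Start: joints at [1.12, 0.053, 1.613, -0, 1.476, -0.119], TCP at [0.204, 0.591, 0.231] pointing down, gripper open.
Joint ranges: [-3.01, 3.01], [-1.01, 2.22], [0.06, 2.58], [-1.02, 4.17], [0.09, 2.62], [-3.14, 3.14]. Speed limits (rad/s): [2.57, 2.57, 3.14, 3.14, 3.14, 3.14].

### API

Orientations are given as a unit quaternion [x, y, z, w].
In Python, from rig import robot gives the robot as it stands.
- The arm moves only by the tool jog_arm, never from a script. Its argument "rows" is a list of rows, each an object with "dp": the shift along the tool's x, y, z in m, a list of three; "yaw": the turn about the tool's y in rad; "grip": the opening, from -1 (shut) to 1 (fully open). A call has 1 to 5 rows; each row shifts and turns the pose as measured when the row begins, along the tool's axes as they then stand; what a row does not reach is not made up. A row lasts 1/12 s, in which the tool goes at most 41.7 mm and 7.16 degrees, less where a joint would pass 70% of its speed; a pose out of reach is approached as far as the arm can. A call with a gripper value outside its range is refused whole. The fingers move at their own pace and stop on an object; "force" is the grip in N (left out, the last holds). Time passes only in rows, so rows that do not move let the fingers close. It gives the time, the measured TCP pose, the force and the opening at its end, in the units of the state.
- robot.read_state(): the state, without advancing time (a new reading comes with each control period).
- robot.capture(name): name is "side" or "top" or "wrist"; returns a dict with "image" (420x560x3 uint8, blue, green, red), "K" (3x3 intrinsics, pixels), "R" (3x3) and "t" (3): a world point X has camera coordinates R X + t. Camera axes: x right, y down, z forward; pixel columns grow to the right and rows downward; lengths in m; the calibration is good to about 2 mm. A picture is of the moment at which its call begins. There is no depth.
- robot.close_job(): hands the job in, once; it reports no verdict.
The state is a dict: "clock": time; "joint_pos": joint angles; "dq": joint speeds; "effort": joint torques, N m; "eef_pos": TCP position; "eef_rot": TCP orientation; "contact_force": force on the tool from outside, world axes, zero at the start; "ft_torque": the same for the moment, N m; "opening": opening from 0.0 (shut) to 1.0 (fully open).
Only numpy, scipy, OpenCV 4.12 (cv2) and the standard library are available. Lean on these libraries where they do the work, as an engineer would, in place of code of your own. Each camera call takes 0.05 s, during which the arm holds its last target. There are 200 camera calls.

### The job

Two egg cups stand on small round wooden stands for breakfast, but one of them has been put down well off-centre, close to the edge of its stand. Gently push it with your fingertips, without gripping or lifting it, until it stands upright in the middle of its stand (to within 7 mm), then draw your hand back. Do not let it tip over on its edge or fall off, do not shift its stand, and leave the well-centred egg cup and everything else as they are.

Things in the scene. Friction and masses are not known exactly. Their poses are not given: they have to be found in the camera images.
- egg_cup: White ceramic footed egg cup, empty and open at the top, 46 mm tall: round foot 36 mm across, narrow stem, belly 50 mm across at 23 mm above its underside, rim 44 mm across. Mass about 0.12 kg. Origin at the centre of its underside, z up along its axis. This is the one that stands 16 to 22 mm off the centre of its stand, in any direction. It slides on the stand when pushed slowly at its belly (about 1 N); a knock makes it slide on too far, rock or topple.
- stand: Turned wooden stand, round and waisted, 30 mm tall, flat plain top 88 mm across without a rim, foot 72 mm across, about 0.7 kg, standing loose on the worktop. Origin at the centre of its underside, z up. It carries the off-centre egg cup; the two stands may change places.
- stand_top (a point): Centre of the top face of that stand, 30 mm above the worktop: where the centre of the egg cup's underside must come.
- other_cup: White ceramic footed egg cup, empty and open at the top, 46 mm tall: round foot 36 mm across, narrow stem, belly 50 mm across at 23 mm above its underside, rim 44 mm across. Mass about 0.12 kg. Origin at the centre of its underside, z up along its axis. Stands in the middle of the other stand; to be left alone.
- other_stand: Turned wooden stand, round and waisted, 30 mm tall, flat plain top 88 mm across without a rim, foot 72 mm across, about 0.7 kg, standing loose on the worktop. Origin at the centre of its underside, z up. It carries the egg cup that is already centred; to be left alone.
- spoon: Steel table spoon, 187 x 31 x 6 mm, lying loose on the worktop between the two stands, pointing roughly along x. Origin at the centre of its underside.
- side_spoon: Steel table spoon, 187 x 31 x 6 mm, lying loose at the right of the work. Origin at the centre of its underside.
- mug: White coffee mug with a handle, 92 x 127 x 95 mm, standing loose at the right of the stands. Origin at the centre of its underside.
- candle: Plain pillar candle, 52 mm across, 144 mm tall, standing loose behind the two stands. Origin at the centre of its underside.
Things that resemble listed ones, but are neither listed nor needed, are in the scene too. Leave any orange or yellow look-alike of the egg_cup alone.

How it is judged:
At the end, for the whole second after the job is handed in: The egg cup stands upright and at rest on its stand, the centre of its underside within 7 mm of the centre of the stand's top. Its stand and the other stand and egg cup are within 12 mm, spoons, mug and candle within 20 mm of where they were (horizontal distance between egg_cup and stand_top below 0.007 m and distance between egg_cup and stand_top below 0.009 m and angle between egg_cup's own z axis and vertical below 0.1 rad and linear speed of egg_cup below 0.01 m/s and distance of each of stand, other_stand, other_cup from where it was at the start of the episode below 0.012 m and angle between stand's own z axis and vertical below 0.05 rad and distance of each of spoon, side_spoon, mug, candle from where it was at the start of the episode below 0.02 m); the robot touches nothing.
It fails at once if the egg cup is tipped by more than about 15 degrees or falls off its stand (angle between egg_cup's own z axis and vertical above 0.26 rad or z of egg_cup in the frame of stand below 0.022 m).
It fails at once if the egg cup is lifted off its stand (more than 14 mm) (z of egg_cup in the frame of stand above 0.044 m).
It fails at once if the egg cup is gripped or struck: more than 12 N from the fingers (contact force between the fingers and egg_cup above 12 N).
It fails at once if a stand or the other egg cup is shifted by more than 12 mm (distance of any of stand, other_cup, other_stand from where it was at the start of the episode above 0.012 m).
It fails at once if a spoon, the mug or the candle is shifted by more than 20 mm (distance of any of spoon, side_spoon, mug, candle from where it was at the start of the episode above 0.02 m).
It also fails if it takes over 48 s, if anything falls off the work surface, if the arm or the gripper's body presses on something with over 40 N, if the wrist force passes 120 N, or if a joint passes its speed limit or range.

## Working session

There is one attempt and no reset: what is moved stays moved. The work goes in short steps, Python scripts to look and compute and a tool call to move; the robot and the scene stay as the last step left them, time stands still between calls to the robot, and variables do not carry over. Pictures are saved under pics/ and viewed, about 8 in all and at most 12, crops included, and the job is handed in when it is done.

Besides the shell and the picture viewer there is one more tool, called after "Request:" as name(argument=value, ...), one argument or row to a line, values as JSON. jog_arm: Moves the arm, as the interface text tells. Its arguments: {"type":"object","properties":{"rows":{"type":"array","items":{"type":"object","properties":{"dp":{"type":"array","items":{"type":"number"}},"yaw":{"type":"number"},"grip":{"type":"number"}}}},"force":{"type":"number"}},"required":["rows"]}

```bash
mkdir -p pics; cat > h.py <<'E'
import numpy as np, cv2
from rig import robot
def snap(n,f):
    c=robot.capture(n); cv2.imwrite('pics/'+f+'.png',c['image']); np.savez('pics/'+f+'.npz',K=c['K'],R=c['R'],t=c['t']); return c
def ray(f,u,v,z):
    c=np.load('pics/'+f+'.npz'); d=c['R'].T@np.linalg.inv(c['K'])@[u,v,1]; o=-c['R'].T@c['t']
    return o+d*(z-o[2])/d[2]
def proj(f,X):
    c=np.load('pics/'+f+'.npz'); p=c['K']@(c['R']@np.array(X)+c['t']); return p[:2]/p[2]
E
python3 - <<'E'
from h import *
for n in ('top','side'):
    c=snap(n,n+'1'); print(n,-c['R'].T@c['t'],c['R'][2])
print(robot.read_state())
a=cv2.imread('pics/top1.png');
E
```

```text
top [0.36966459 0.03701166 1.11701373] [ 0.18464266 -0.0248126  -0.98249245]
side [ 0.07243369 -0.87272019  0.91701436] [ 0.3650177   0.6680252  -0.64846311]
{'clock': 0.1, 'joint_pos': array([ 1.11997130e+00,  5.33038916e-02,  1.61416448e+00,  1.69009336e-05,
        1.47602127e+00, -1.18974284e-01]), 'dq': array([ 2.11367431e-03, -1.63737398e-03, -3.50134899e-03,  1.11250242e-03,
       -1.41406206e-03,  8.24622906e-05]), 'effort': array([ 4.62145017e-04, -3.94901562e+01, -3.71363282e+01, -9.20592038e-05,
        3.87464082e-03, -1.56301434e-05]), 'eef_pos': array([0.20334968, 0.59038884, 0.23017322]), 'eef_rot': array([ 0.6980369 , -0.11698406,  0.11659563, -0.69675295]), 'contact_force': array([-0.09779604,  0.13601298,  0.33549773]), 'ft_torque': array([-0.03565131, -0.00024877, -0.04725133]), 'opening': 0.9969417744118682}
```

View pics/top1.png

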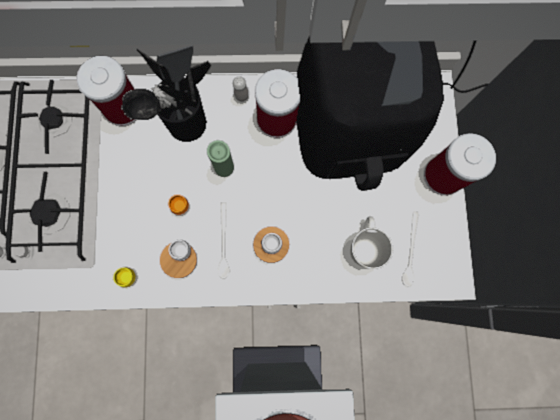

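View pics/side1.png

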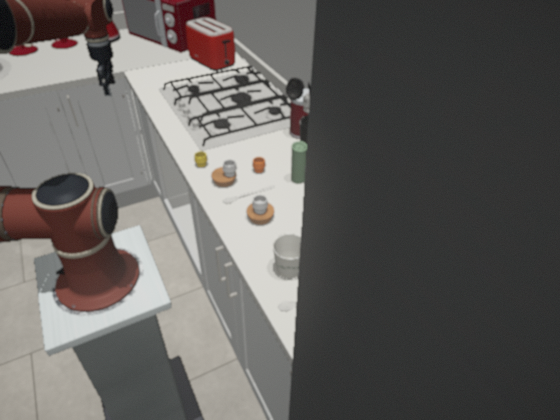

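The top view shows the off-centre cup at about (180,250) on the left stand at (178,260). The right cup, at (271,244), is centred. I'll enlarge the left stand.

```bash
python3 - <<'E'
from h import *
a=cv2.imread('pics/top1.png')[225:285,145:225]
cv2.imwrite('pics/c1.png',cv2.resize(a,None,fx=10,fy=10,interpolation=cv2.INTER_CUBIC))
for u,v,z in [(178,260,.03),(180,250,.076),(271,244,.03),(271,243,.076),(124,277,.04),(178,205,.04),(223,240,0),(221,160,.1)]: print(u,v,ray('top1',u,v,z).round(3))
E
```

```text
178 260 [0.461 0.242 0.03 ]
180 250 [0.48  0.229 0.076]
271 244 [0.494 0.021 0.03 ]
271 243 [0.491 0.022 0.076]
124 277 [0.424 0.365 0.04 ]
178 205 [0.592 0.242 0.04 ]
223 240 [0.51  0.139 0.   ]
221 160 [0.683 0.133 0.1  ]
```

View pics/c1.png

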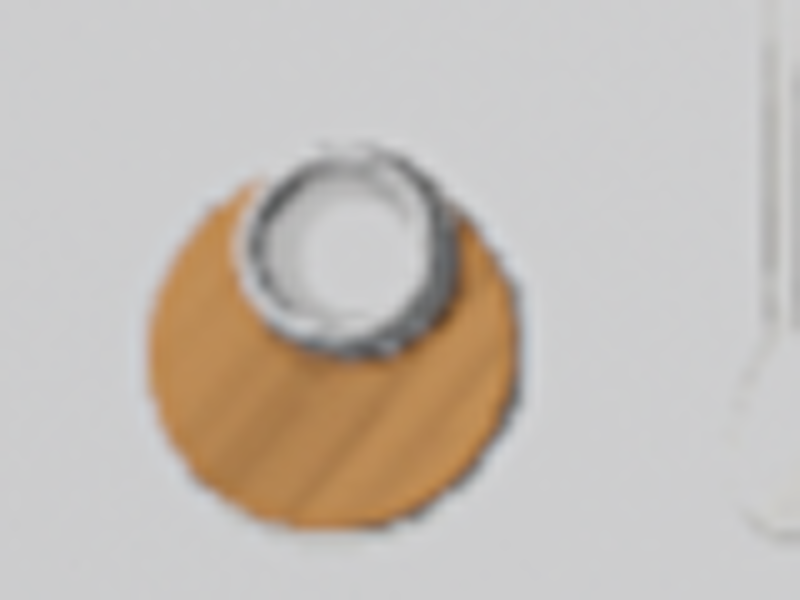

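Crop: the stand's edges are at 150–515 px across and 528 at the bottom, so its centre is at about (332,346). The rim is centred at about (338,246), and the belly's right and lower edges are at 462 and 360.

```bash
python3 - <<'E'
from h import *
f=lambda x,y,z:ray('top1',145+x/10-.45,225+y/10-.45,z).round(4)
s=f(332,346,.03);r=f(338,246,.076)
print(s,r,r-s); 
print('belly edges',f(462,250,.053)[1]+.025,f(350,360,.053)[0]+.025)
a=cv2.imread('pics/top1.png')
hsv=cv2.cvtColor(a,cv2.COLOR_BGR2HSV); m=cv2.inRange(hsv,(8,80,60),(22,220,255))
m[:, :145]=0;m[:225]=0;m[:,225:]=0
p=cv2.findNonZero(m); print(cv2.minEnclosingCircle(p))
h=cv2.convexHull(p); print(cv2.fitEllipse(h))
from scipy.spatial.transform import Rotation as R
st=robot.read_state(); print(R.from_quat(st['eef_rot']).as_matrix().round(3))
E
```

```text
[0.4633 0.2429 0.03  ] [0.482  0.2331 0.076 ] [ 0.0187 -0.0098  0.046 ]
belly edges 0.2337 0.48300000000000004
((177.890869140625, 259.74365234375), 18.39030647277832)
((177.7954864501953, 259.5303039550781), (35.665626525878906, 36.68070983886719), 65.65530395507812)
[[ 0.945 -0.001  0.326]
 [-0.326 -0.002  0.945]
 [-0.    -1.    -0.002]]
```

Request:
jog_arm(
  rows=[
    {"dp": [0.034,0,-0.02],"yaw": 0.075,"grip": -0.3},
    {"dp": [0.034,0,-0.02],"yaw": 0.075,"grip": -0.3},
    {"dp": [0.034,0,-0.02],"yaw": 0,"grip": -0.3},
    {"dp": [0.034,0,-0.02],"yaw": 0,"grip": -0.3},
    {"dp": [0,0,0],"yaw": 0,"grip": -0.3},
  ],
  force=20,
)

```text
clock: 0.52
eef_pos: [0.2942, 0.4571, 0.2261]
eef_rot: [0.689, -0.17, 0.168, -0.684]
contact_force: [0.1, 0.2, -0.4]
opening: 0.351
```

```bash
cat >> h.py <<'E'
from scipy.spatial.transform import Rotation as Ro
def to(x,y,z):
    s=robot.read_state(); M=Ro.from_quat(s['eef_rot']).as_matrix()
    print('t',s['clock'],'tcp',s['eef_pos'].round(4),'open',round(s['opening'],3),'F',s['contact_force'].round(2)); print(M.round(3)); print('dp',(M.T@(np.array([x,y,z])-s['eef_pos'])).round(4))
E
python3 -c "
from h import *
to(.528,.209,.13)"
```

```text
t 0.5167 tcp [0.2942 0.4571 0.2261] open 0.351 F [ 0.14  0.16 -0.38]
[[ 0.886 -0.004  0.464]
 [-0.464 -0.007  0.886]
 [-0.    -1.    -0.008]]
dp [ 0.3223  0.0968 -0.1106]
```

Request:
jog_arm(
  rows=[
    {"dp": [0.035,0.008,-0.012],"yaw": 0,"grip": -0.3},
    {"dp": [0.035,0.008,-0.012],"yaw": 0,"grip": -0.3},
    {"dp": [0.035,0.008,-0.012],"yaw": 0,"grip": -0.3},
    {"dp": [0.035,0.008,-0.012],"yaw": 0,"grip": -0.3},
    {"dp": [0.035,0.008,-0.012],"yaw": 0,"grip": -0.3},
  ],
)

```text
clock: 0.93
eef_pos: [0.4215, 0.3216, 0.1858]
eef_rot: [0.688, -0.167, 0.165, -0.687]
contact_force: [0.2, 0.5, 0.5]
opening: 0.353
```

Request:
jog_arm(
  rows=[
    {"dp": [0.035,0.008,-0.012],"yaw": 0,"grip": -0.3},
    {"dp": [0.035,0.008,-0.012],"yaw": 0,"grip": -0.3},
    {"dp": [0.035,0.008,-0.012],"yaw": 0,"grip": -0.3},
    {"dp": [0.02,0.005,-0.007],"yaw": 0,"grip": -0.3},
    {"dp": [0,0,0],"yaw": 0,"grip": -0.3},
  ],
)

```text
clock: 1.35
eef_pos: [0.5177, 0.2159, 0.1514]
eef_rot: [0.689, -0.17, 0.166, -0.685]
contact_force: [0.8, 0.5, 0.6]
opening: 0.347
```

```bash
python3 -c "
from h import *
to(.528,.209,.10); c=snap('wrist','w1'); print(-c['R'].T@c['t'],c['R'][2])
for X in [(.4633,.2429,.03),(.482,.2331,.076),(.528,.209,.036)]: print(proj('w1',X))"
```

```text
t 1.35 tcp [0.5177 0.2159 0.1514] open 0.347 F [0.78 0.49 0.6 ]
[[ 0.887 -0.007  0.462]
 [-0.462 -0.004  0.887]
 [-0.004 -1.    -0.007]]
dp [ 0.0125  0.0513 -0.001 ]
[0.44429517 0.25538177 0.29360549] [ 0.27947742 -0.15322491 -0.9478473 ]
[281.43421729 125.50222234]
[280.73392035 167.75307814]
[281.23557994 224.93025823]
```

View pics/w1.png

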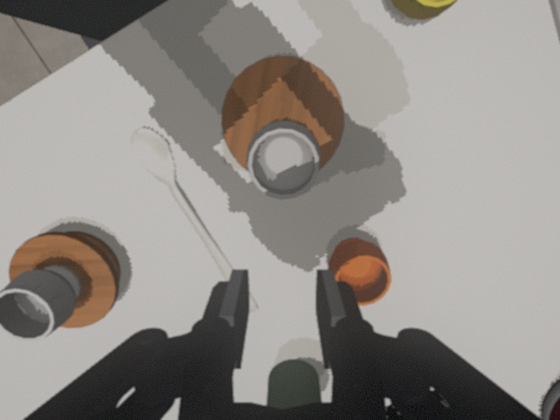

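Wrist view: stand at about (283,117) with radius 61 px. The rim is at about (283,158), between the two fingertips at (240,270) and (323,270). Both cup and stand sit about 9 px above where I predicted.

```bash
python3 - <<'E'
from h import *
im=cv2.imread('pics/w1.png'); hsv=cv2.cvtColor(im,cv2.COLOR_BGR2HSV)
m=cv2.inRange(hsv,(5,90,30),(22,255,255)); m[:40]=0;m[210:]=0;m[:,:200]=0;m[:,370:]=0
h=cv2.convexHull(cv2.findNonZero(m)); e=cv2.fitEllipse(h); print(e)
s=ray('w1',*e[0],.03); print('stand',s)
print('edges',ray('w1',222,117,.03),ray('w1',344,117,.03),ray('w1',283,56,.03))
for p in [(283,158),(283.5,159)]: r=ray('w1',*p,.076); print('rim',r,r-s)
print(proj('w1',[.5177,.2159,.1514]))
c=cv2.resize(im[40:210,200:370],None,fx=4,fy=4,interpolation=cv2.INTER_CUBIC); 
c=cv2.convertScaleAbs(c,alpha=1.3,beta=20)
cv2.imwrite('pics/c2.png',c[:600])
E
```

```text
((282.17767333984375, 118.32606506347656), (120.72701263427734, 124.12528228759766), 179.56829833984375)
stand [0.45916479 0.24565142 0.03      ]
edges [0.43874057 0.20840827 0.03      ] [0.47847272 0.28467351 0.03      ] [0.42352827 0.26485357 0.03      ]
rim [0.47735731 0.23707013 0.076     ] [ 0.01819252 -0.00858129  0.046     ]
rim [0.47803351 0.23705833 0.076     ] [ 0.01886872 -0.00859308  0.046     ]
[281.89504627 289.19068814]
```

View pics/c2.png

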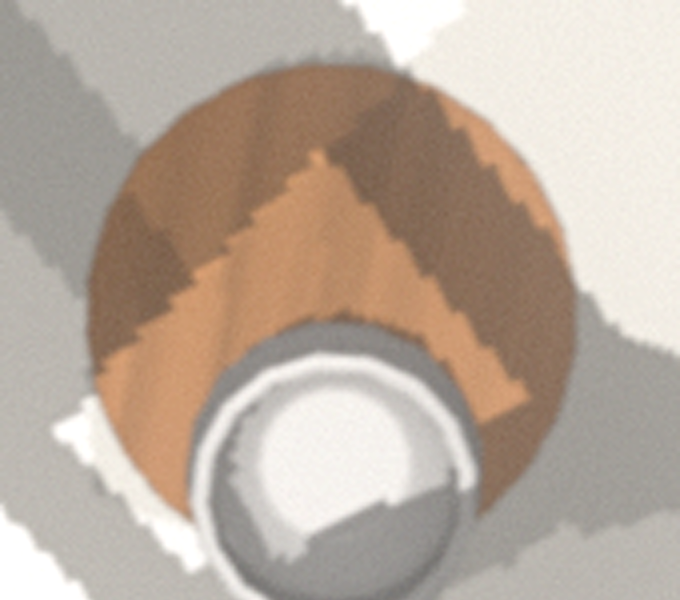

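```bash
python3 - <<'E'
from h import *
from scipy.optimize import least_squares
a=np.linspace(0,2*np.pi,181)
def ext(x,y,z,r):
    p=np.array([proj('w1',(x+r*np.cos(t),y+r*np.sin(t),z)) for t in a]); return p[:,0].min(),p[:,0].max(),p[:,1].min(),p[:,1].max()
U=lambda x:200+x/4-.4; V=lambda y:40+y/4-.4
fs=least_squares(lambda q:np.array(ext(*q,.03,.044))[:3]-[U(88),U(574),V(62)],[.46,.245]); print('stand',fs.x,fs.fun)
fr=least_squares(lambda q:np.array(ext(*q,.076,.022))[:3]-[U(192),U(476),V(354)],[.48,.235]); print('rim',fr.x,fr.fun,ext(*fr.x,.076,.022)[3])
fb=least_squares(lambda q:np.array([ext(*q,.053,.025)[2]-V(318),0]),[.48,.235]); print('belly',fb.x)
d=np.array([-.886,.464]);n=np.array([.464,.886])
v=fr.x-fs.x; print(v,v@d,v@n); v=fb.x-fs.x; print(v@d)
to(.528,.209,.10)
E
```

```text
stand [0.46190274 0.24430018] [-1.45835193  1.45032205  0.13884686]
rim [0.48128609 0.2350753 ] [-0.7730745   0.77138646  0.0467043 ] 200.03486816640017
belly [0.4804793  0.23475031]
[ 0.01938334 -0.00922489] -0.0214539906536904 0.0008206223070157804
-0.02088997376716624
t 1.4 tcp [0.5168 0.217  0.1515] open 0.348 F [-0.72 -0.74 -0.45]
[[ 0.887 -0.008  0.462]
 [-0.462 -0.003  0.887]
 [-0.005 -1.    -0.007]]
dp [ 0.0139  0.0515 -0.0016]
```

Request:
jog_arm(
  rows=[
    {"dp": [0.016,0.01,-0.001],"yaw": 0,"grip": -0.3},
    {"dp": [0,0.025,0],"yaw": 0,"grip": -0.3},
    {"dp": [0,0.025,0],"yaw": 0,"grip": -0.3},
    {"dp": [0,0.02,0],"yaw": 0,"grip": -0.3},
    {"dp": [0,0,0],"yaw": 0,"grip": -0.3},
  ],
)

```text
clock: 1.82
eef_pos: [0.5297, 0.2129, 0.0715]
eef_rot: [0.687, -0.169, 0.166, -0.687]
contact_force: [-0.0, -0.4, -0.6]
opening: 0.351
```

```bash
python3 -c "
from h import *
to(.530,.2085,.038)"
```

```text
t 1.8167 tcp [0.5297 0.2129 0.0715] open 0.351 F [-0.01 -0.4  -0.64]
[[ 0.888 -0.004  0.46 ]
 [-0.46   0.001  0.888]
 [-0.004 -1.    -0.001]]
dp [ 0.0024  0.0335 -0.0038]
```

Request:
jog_arm(
  rows=[
    {"dp": [0.003,0.012,-0.004],"yaw": 0,"grip": -0.3},
    {"dp": [0,0.012,0],"yaw": 0,"grip": -0.3},
    {"dp": [0,0.012,0],"yaw": 0,"grip": -0.3},
    {"dp": [0,0,0],"yaw": 0,"grip": -0.3},
  ],
)

```text
clock: 2.15
eef_pos: [0.53, 0.2107, 0.0351]
eef_rot: [-0.687, 0.167, -0.165, 0.688]
contact_force: [-1.6, 0.8, -0.5]
opening: 0.351
```

```bash
python3 -c "
from h import *
to(.4625+.031*.886,.2437-.031*.464,.038)
snap('wrist','w2')"
```

```text
t 2.15 tcp [0.53   0.2107 0.0351] open 0.351 F [-1.63  0.8  -0.52]
[[ 0.89  -0.002  0.456]
 [-0.456  0.002  0.89 ]
 [-0.002 -1.     0.001]]
dp [-0.0441 -0.0028 -0.0017]
```

View pics/w2.png

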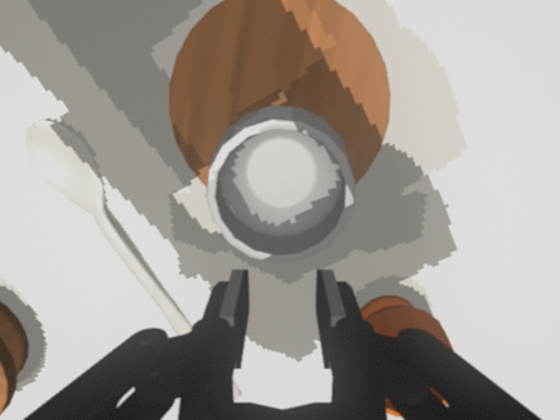

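Wrist view: the fingers straddle the cup axis, with the cup at column 282 and the fingers' midpoint also at 282. The orange cup at (400,330) is clear. I'll approach gently.

Request:
jog_arm(
  rows=[
    {"dp": [-0.004,0,-0.001],"yaw": 0,"grip": -0.3},
    {"dp": [-0.004,-0.001,-0.001],"yaw": 0,"grip": -0.3},
    {"dp": [-0.004,0,0],"yaw": 0,"grip": -0.3},
    {"dp": [-0.003,0,0],"yaw": 0,"grip": -0.3},
    {"dp": [0,0,0],"yaw": 0,"grip": -0.3},
  ],
)

```text
clock: 2.62
eef_pos: [0.5175, 0.2173, 0.0409]
eef_rot: [-0.686, 0.164, -0.167, 0.689]
contact_force: [-0.3, 0.4, -0.6]
opening: 0.346
```

Request:
jog_arm(
  rows=[
    {"dp": [-0.002,0,0],"yaw": 0,"grip": -0.3},
    {"dp": [-0.002,0,0],"yaw": 0,"grip": -0.3},
    {"dp": [-0.002,0,0],"yaw": 0,"grip": -0.3},
    {"dp": [-0.002,0,0],"yaw": 0,"grip": -0.3},
    {"dp": [-0.002,0,0],"yaw": 0,"grip": -0.3},
  ],
)

```text
clock: 3.03
eef_pos: [0.5088, 0.2225, 0.0423]
eef_rot: [-0.685, 0.163, -0.168, 0.69]
contact_force: [0.2, -0.6, 0.1]
opening: 0.348
```

Request:
jog_arm(
  rows=[
    {"dp": [-0.002,0,0],"yaw": 0,"grip": -0.3},
    {"dp": [-0.002,0,0],"yaw": 0,"grip": -0.3},
    {"dp": [-0.002,0,0],"yaw": 0,"grip": -0.3},
    {"dp": [0,0,0],"yaw": 0,"grip": -0.3},
  ],
)

```text
clock: 3.37
eef_pos: [0.503, 0.2254, 0.0423]
eef_rot: [-0.685, 0.163, -0.169, 0.69]
contact_force: [0.6, -0.3, 0.0]
opening: 0.351
```

```bash
python3 -c "
from h import *
to(.4625+.031*.886,.2437-.031*.464,.036)
snap('wrist','w3')"
```

```text
t 3.3667 tcp [0.503  0.2254 0.0423] open 0.351 F [ 0.63 -0.33  0.01]
[[ 0.89   0.009  0.456]
 [-0.456  0.004  0.89 ]
 [ 0.006 -1.     0.008]]
dp [-0.0134  0.0062 -0.0025]
```

View pics/w3.png

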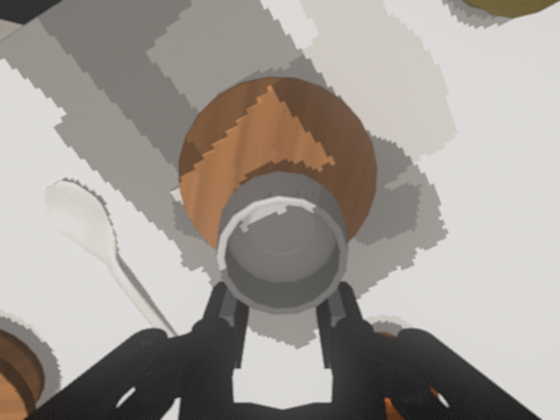

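Wrist view: the fingers now touch the cup's lower flanks at (222,290) and (342,290), and the tips have splayed slightly. I'll measure the cup against the stand: stand edges 180/377 and top 77, rim edges 218/347 and top 198.

```bash
cat >> h.py <<'E'
from scipy.optimize import least_squares
_a=np.linspace(0,2*np.pi,121)
def ext(f,x,y,z,r):
    p=np.array([proj(f,(x+r*np.cos(t),y+r*np.sin(t),z)) for t in _a]); return np.array([p[:,0].min(),p[:,0].max(),p[:,1].min(),p[:,1].max()])
def fit(f,z,r,obs):
    i=[k for k in range(4) if obs[k] is not None]; o=np.array([obs[k] for k in i])
    s=least_squares(lambda q:ext(f,*q,z,r)[i]-o,[.47,.24]); return s.x,s.fun.round(1)
def rel(f,so,ro):
    a,b=fit(f,.03,.044,so),fit(f,.076,.022,ro); v=b[0]-a[0]
    print('stand',a,'rim',b,'off',v.round(4),'along d',v@[-.886,.464],'lat',v@[.464,.886])
E
python3 -c "
from h import *
rel('w3',[180,377,77,None],[218,347,198,313])
rel('w2',[170,390,None,None],[208,356,120,261])
"
```

```text
stand (array([0.46257894, 0.24463461]), array([-2.5,  2.6,  0.4])) rim (array([0.47505746, 0.23967607]), array([-2.4,  2.4, -2.5,  3.5])) off [ 0.0125 -0.005 ] along d -0.013356735726012637 lat 0.0013967603582160583
stand (array([0.4720543 , 0.23951295]), array([0., 0.])) rim (array([0.4811899 , 0.23569223]), array([-2. ,  2. , -2.3,  3.3])) off [ 0.0091 -0.0038] along d -0.009866960777441128 lat 0.0008537601913535491
```

Request:
jog_arm(
  rows=[
    {"dp": [-0.002,0,0],"yaw": 0,"grip": -0.3},
    {"dp": [-0.002,0,0],"yaw": 0,"grip": -0.3},
    {"dp": [-0.002,0,0],"yaw": 0,"grip": -0.3},
    {"dp": [-0.002,0,0],"yaw": 0,"grip": -0.3},
    {"dp": [0,0,0],"yaw": 0,"grip": -0.3},
  ],
)

```text
clock: 3.83
eef_pos: [0.4956, 0.2293, 0.0423]
eef_rot: [-0.685, 0.163, -0.169, 0.69]
contact_force: [0.8, -0.1, 0.6]
opening: 0.354
```

```bash
python3 -c "
from h import *
to(.4625+.031*.886,.2437-.031*.464,.036)
snap('wrist','w4')"
```

```text
t 3.8333 tcp [0.4956 0.2293 0.0423] open 0.354 F [ 0.79 -0.06  0.56]
[[ 0.89   0.009  0.456]
 [-0.456  0.004  0.89 ]
 [ 0.006 -1.     0.008]]
dp [-0.005   0.0062 -0.0026]
```

View pics/w4.png

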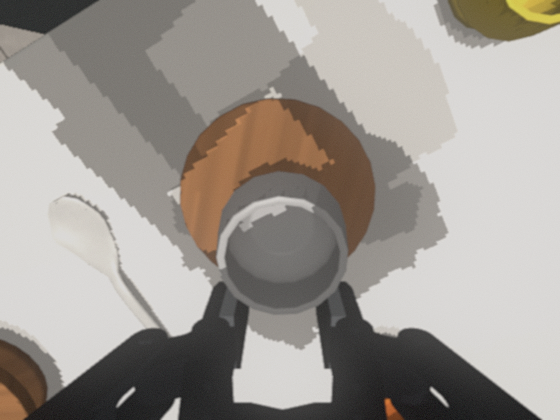

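Wrist view: the cup is steady against the fingers (rim 218–347, top 198). The stand has slid up to it, with edges at 181/375 and its top at 98.

```bash
python3 -c "
from h import *
rel('w4',[181,375,98,None],[218,347,198,313])
print(fit('top1',.03,.044,[145+14.6,145+51.1,None,225+52.4]))
"
```

```text
stand (array([0.46212972, 0.24467835]), array([-2.4,  2.4,  0.4])) rim (array([0.46762592, 0.24356154]), array([-2.4,  2.4, -2.5,  3.5])) off [ 0.0055 -0.0011] along d -0.0053878304919846905 lat 0.0015607435567181038
(array([0.46453162, 0.2426367 ]), array([-0.4,  0.4, -0. ]))
```

Request:
jog_arm(
  rows=[
    {"dp": [-0.002,0,0],"yaw": 0,"grip": -0.3},
    {"dp": [-0.002,0,0],"yaw": 0,"grip": -0.3},
    {"dp": [-0.001,0,0],"yaw": 0,"grip": -0.3},
    {"dp": [0,0,0],"yaw": 0,"grip": -0.3},
  ],
)

```text
clock: 4.22
eef_pos: [0.4909, 0.2317, 0.0423]
eef_rot: [-0.685, 0.163, -0.169, 0.69]
contact_force: [1.0, -1.4, -0.6]
opening: 0.351
```

```bash
python3 -c "
from h import *
to(.4625+.031*.886,.2437-.031*.464,.036)
snap('top','top2'); snap('wrist','w5')
c=cv2.imread('pics/top2.png')[225:285,145:225]
cv2.imwrite('pics/c3.png',cv2.resize(c,None,fx=10,fy=10,interpolation=cv2.INTER_CUBIC))"
```

```text
t 4.2167 tcp [0.4909 0.2317 0.0423] open 0.351 F [ 0.96 -1.42 -0.6 ]
[[ 0.89   0.01   0.456]
 [-0.456  0.004  0.89 ]
 [ 0.007 -1.     0.008]]
dp [ 0.0003  0.0063 -0.0026]
```

View pics/w5.png

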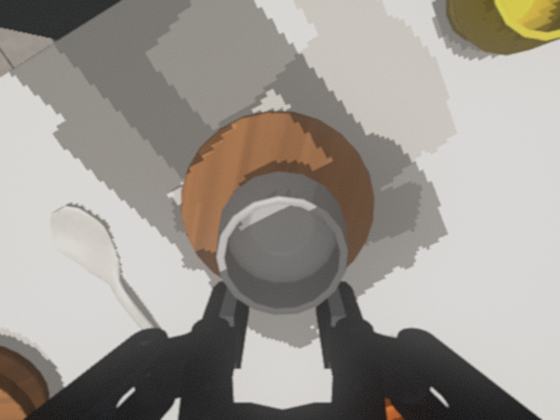

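Wrist view: the stand now spans 182–373 with its top at 111, which puts the cup about centred. I'll withdraw along the same line, then rise.

Request:
jog_arm(
  rows=[
    {"dp": [0.003,0,0],"yaw": 0,"grip": -0.3},
    {"dp": [0.005,0,0],"yaw": 0,"grip": -0.3},
    {"dp": [0.008,0,0],"yaw": 0,"grip": -0.3},
    {"dp": [0.01,0,0],"yaw": 0,"grip": -0.3},
    {"dp": [0.008,0,0],"yaw": 0,"grip": -0.3},
  ],
)

```text
clock: 4.73
eef_pos: [0.5223, 0.2154, 0.042]
eef_rot: [-0.685, 0.163, -0.168, 0.69]
contact_force: [0.0, -0.1, 0.3]
opening: 0.35
```

Request:
jog_arm(
  rows=[
    {"dp": [0.003,-0.01,0],"yaw": 0,"grip": -0.3},
    {"dp": [0,-0.025,0],"yaw": 0,"grip": -0.3},
    {"dp": [0,-0.03,0],"yaw": 0,"grip": -0.3},
    {"dp": [0,-0.03,0],"yaw": 0,"grip": -0.3},
    {"dp": [0,-0.03,0],"yaw": 0,"grip": -0.3},
  ],
)

```text
clock: 5.15
eef_pos: [0.5227, 0.2091, 0.1642]
eef_rot: [0.688, -0.17, 0.164, -0.686]
contact_force: [1.1, -0.3, 0.1]
opening: 0.352
```

```bash
python3 -c "
from h import *
to(.5177,.2159,.1514)
snap('wrist','w6'); c=snap('top','top3')
m=np.hstack([cv2.resize(cv2.imread('pics/top3.png')[225:285,145:225],(400,300),interpolation=cv2.INTER_CUBIC),cv2.resize(cv2.imread('pics/w6.png')[120:300,180:420],(400,300),interpolation=cv2.INTER_CUBIC)])
full=cv2.resize(cv2.imread('pics/w6.png'),(400,300)); t=cv2.resize(cv2.imread('pics/top3.png'),(400,300))
cv2.imwrite('pics/m.png',np.vstack([m,np.hstack([t,full])]))"
```

```text
t 5.15 tcp [0.5227 0.2091 0.1642] open 0.352 F [ 1.09 -0.33  0.09]
[[ 0.888 -0.01   0.459]
 [-0.459 -0.     0.888]
 [-0.009 -1.    -0.005]]
dp [-0.0074  0.0129  0.0038]
```

View pics/m.png

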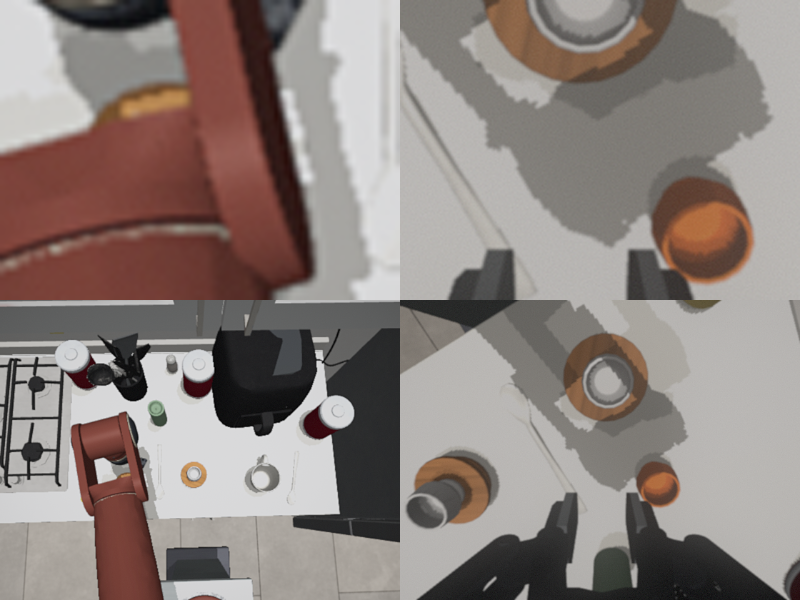

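The arm blocks the top view. The wrist view shows the cup upright and about central on its stand. I'll draw the hand back towards the start for a clear check.

Request:
jog_arm(
  rows=[
    {"dp": [0,-0.03,0],"yaw": 0,"grip": -0.3},
    {"dp": [-0.02,-0.03,0.01],"yaw": 0,"grip": -0.3},
    {"dp": [-0.035,0,0.015],"yaw": 0,"grip": -0.3},
    {"dp": [-0.035,0,0.015],"yaw": 0,"grip": -0.3},
    {"dp": [-0.035,0,0.015],"yaw": 0,"grip": -0.3},
  ],
)

```text
clock: 5.67
eef_pos: [0.4449, 0.3142, 0.2373]
eef_rot: [-0.684, 0.169, -0.174, 0.688]
contact_force: [0.7, 0.4, -0.1]
opening: 0.353
```

Request:
jog_arm(
  rows=[
    {"dp": [-0.035,0,0.015],"yaw": 0,"grip": -0.3},
    {"dp": [-0.035,0,0.015],"yaw": 0,"grip": -0.3},
    {"dp": [-0.035,0,0.015],"yaw": 0,"grip": -0.3},
    {"dp": [-0.035,0,0.015],"yaw": 0,"grip": -0.3},
    {"dp": [-0.035,0,0.015],"yaw": 0,"grip": -0.3},
  ],
)

```text
clock: 6.08
eef_pos: [0.3214, 0.4682, 0.239]
eef_rot: [-0.683, 0.17, -0.176, 0.688]
contact_force: [-0.7, 0.9, -0.3]
opening: 0.351
```

Request:
jog_arm(
  rows=[
    {"dp": [-0.035,0,0.015],"yaw": 0,"grip": -0.3},
    {"dp": [-0.035,0,0.015],"yaw": 0,"grip": -0.3},
    {"dp": [-0.03,0,0.01],"yaw": 0,"grip": -0.3},
    {"dp": [0,0,0],"yaw": 0,"grip": -0.3},
    {"dp": [0,0,0],"yaw": 0,"grip": -0.3},
  ],
)

```text
clock: 6.5
eef_pos: [0.2434, 0.5587, 0.2381]
eef_rot: [-0.683, 0.169, -0.173, 0.689]
contact_force: [1.2, -0.8, 1.3]
opening: 0.351
```

```bash
python3 -c "
from h import *
snap('top','top4')
a=cv2.imread('pics/top4.png'); b=cv2.imread('pics/top1.png')
cv2.imwrite('pics/c4.png',cv2.resize(a[225:285,145:225],None,fx=10,fy=10,interpolation=cv2.INTER_CUBIC))
d=cv2.absdiff(a,b).max(2)>40
n,l,s,_=cv2.connectedComponentsWithStats(d.astype('uint8')); print(s[s[:,4]>8])"
```

```text
[[     0      0    560    420 234742]
 [   168    240     23     18    217]
 [   163    250     23     19    234]]
```

View pics/c4.png

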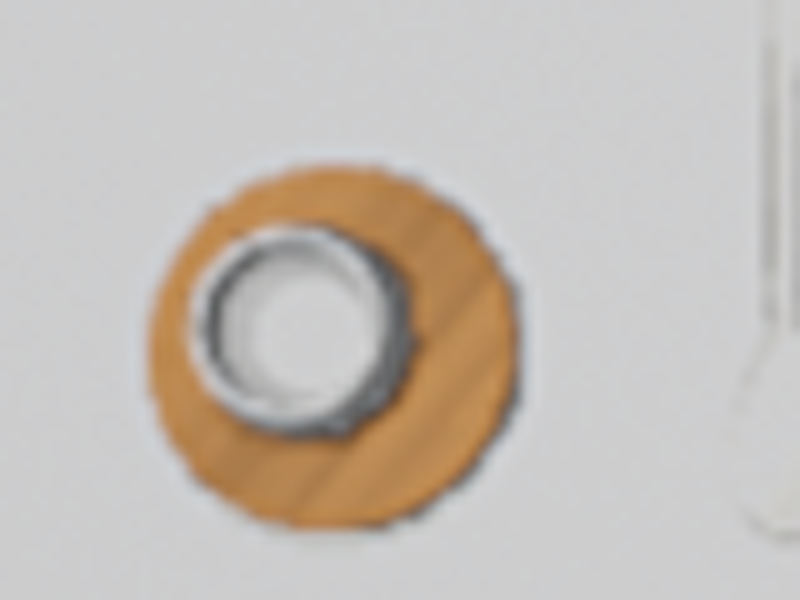

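Top crop: the stand is unmoved (150–517, 163–528). The rim is now at about 190–390 and 225–428, and only the cup differs from the first picture.

```bash
python3 - <<'E'
from h import *
X=lambda x:145+x/10-.45; Y=lambda y:225+y/10-.45
rel('top4',[X(150),X(517),Y(163),Y(528)],[X(190),X(390),Y(225),Y(428)])
s=fit('top4',.03,.044,[X(150),X(517),Y(163),Y(528)])[0]
print('belly',fit('top4',.053,.025,[None,X(413),None,Y(440)])[0]-s)
# shift of cup by image registration
a,b=[cv2.cvtColor(cv2.imread(f'pics/{n}.png'),cv2.COLOR_BGR2GRAY) for n in('top1','top4')]
up=lambda i:cv2.resize(i,None,fx=8,fy=8,interpolation=cv2.INTER_CUBIC)
T=up(a[242:258,170:190]); R=cv2.matchTemplate(up(b[235:280,155:205]),T,cv2.TM_CCOEFF_NORMED)
_,q,_,p=cv2.minMaxLoc(R); dx,dy=p[0]/8+155-170,p[1]/8+235-242; print(q,dx,dy)
print('cup move',ray('top1',179+dx,249+dy,.07)-ray('top1',179,249,.07))
# other (centred) pair as reference: rim-stand offset by hough-like ellipse fits
E
```

```text
stand (array([0.46376274, 0.24251008]), array([-0.3,  0.3, -0.4,  0.4])) rim (array([0.4640829 , 0.24371249]), array([ 0.2, -0.2,  0.4, -0.4])) off [0.0003 0.0012] along d 0.0002742607795162612 lat 0.0012138906874791266
belly [0.00108524 0.0023859 ]
0.937483549118042 -4.625 7.875
cup move [-0.01773096  0.01031123  0.        ]
```

The cup is within about 2 mm of centre, so I'm handing in.

```bash
python3 -c "
from rig import robot
print(robot.close_job())"
```

```text
the job is handed in; nothing more can be done
None
```

I pushed the off-centre egg cup about 21 mm back to the middle of its stand with two slightly opened fingertips. It was not gripped or lifted. I then drew the hand back and handed the job in at about 6.5 s; no verdict is reported.

- **Centring:** in the last top view the rim sits about 1.3 mm from the stand's centre, and a second measure from the belly gives about 2.6 mm. The limit is 7 mm.
- **Other objects:** comparing the first and last top views, only the cup had changed. The stands, the other cup, the spoons, the mug and the candle show no movement.
- **Forces:** the wrist force readings between moves stayed below 2 N during the push.
- **Disagreements:** positions from the wrist camera differed from the top view by up to about 5 mm in absolute terms. The cup-to-stand offsets agreed to 1–2 mm, except for one poor fit where the stand was partly hidden, which I ignored.
- **Surprises:** the hand rose about 7 mm while closing in on the cup, and the fingertips splayed slightly on contact. Neither tipped the cup.

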